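# Point out the repair to a trainee

## Robot

A 6-joint arm with a two-finger parallel gripper is mounted at the origin on a cart in front of the work surface, level with it; the furniture and walls round the work are solid. World frame = base frame: x ahead of the robot, y to its left, z up, the work surface at z = 0. Lengths are in m, angles in rad, forces in N, time in s.
With the tool pointing down it reaches from about 0.3 to 0.75 m from the base axis. Payload 8.5 kg.
Tool frame: the origin (TCP) lies at the very end of the fingers, on their centre line; the grasp point (between the pads) lies 19 mm behind it (grip_depth is the z of the grasp point in the tool frame, in m); z points along the fingers, y is the line along which they close (so a half turn about z gives the same grasp; the last joint's range is limited). The gripper opens to 88 mm and grips with 3 to 60 N. Pads are 18 mm wide; open, the fingers measure 123 mm over their backs; the gripper's body (75 mm by 187 mm) begins 45 mm behind the grasp point.
Start: joints at [-1.513, 0.381, 1.297, -0, 1.464, -0.215], TCP at [0.148, -0.53, 0.239] pointing down, gripper open.
Joint ranges: [-3.11, 3.11], [-0.89, 2.33], [0.22, 2.48], [-1.42, 4.56], [0.17, 2.85], [-2.88, 2.88]. Speed limits (rad/s): [2.39, 2.39, 3.14, 3.14, 3.14, 3.14].

## Interface

Orientations are given as a 3x3 rotation matrix whose columns are the frame's x, y, z axes.
In Python, from cell import get_state, snapshot, camera_model, job_done, cut_out, pinpoint, grip_depth gives the robot as it stands.
- The arm moves only by the tool drive_tool, never from a script. Its argument "motion" is a list of rows, each an object of numbers: "ax", "ay", "az": the turn, a rotation vector about the tool's x, y, z in degrees; "x", "y", "z": the shift along the tool's x, y, z in m; "grip": the finger opening in m, from 0 to 0.0881. In form: [{"ax": .., "ay": .., "az": .., "x": .., "y": .., "z": .., "grip": ..}, ...]. A call has 1 to 10 rows; each row shifts and turns the commanded pose from where the row before left it, along the tool's axes as they then stand; what a row does not reach is not made up. A row lasts 1/12 s, in which the tool goes at most 41.7 mm and 7.16 degrees, less where a joint would pass 70% of its speed; a pose out of reach is approached as far as the arm can. A call with a gripper value outside its range is refused whole. The fingers move at their own pace and stop on an object; "squeeze" is the grip in N (left out, the last holds). Time passes only in rows, so rows that do not move let the fingers close. It gives the time, the measured TCP pose, the force, the opening and the grip force at its end, in the units of the state.
- get_state(): the state, without advancing time (a new reading comes with each control period).
- snapshot(name): name is "side" or "top" or "wrist"; returns the picture (400x640x3 uint8, blue, green, red); there is no depth.
- camera_model(name): a dict with "fx", "fy", "cx", "cy" (pixels), "view" (4x4, takes a point from world to camera coordinates); the wrist camera has in their place "mount" (4x4, takes a point from camera to tool coordinates, whose origin is the TCP and whose axes are the flange's). Camera axes: x right, y down, z forward; pixel columns grow to the right and rows downward; lengths in m; the calibration is good to about 2 mm. The wrist camera is an equidistant fisheye: a pixel r from the principal point sees the ray r / f radians off the axis. A picture is of the moment at which its call begins: read the wrist's pose just before it. camera_model takes no time and is no camera call.
- job_done(): hands the job in; it is judged then, once.
Trained networks look in the newest picture that a camera, given by its name, has taken for a name from the list of things; names that differ only in an ending like _2 or _b are one class to them, and where a whole thing is asked for, a point or a joint stands for the part that bears it (a point fixed in the world has none). Each returns a list of dicts, best first, with "confidence" (0 to 1); they miss things now and then, are a little off and sometimes report something else, mostly with a low value. They report only what shows in the picture. A call takes as long as a camera call. They do not tell look-alikes from the thing itself.
- cut_out(camera, name): "mask" (400x640 bool, what is visible of it) and "pixel" ([column, row] in pixels, amid what is visible of it).
- pinpoint(camera, name): "pixel" ([column, row] in pixels: a listed point, or the origin of a listed thing).
The state is a dict: "time": time; "joint_positions": joint angles; "dq": joint speeds; "joint_efforts": joint torques, N m; "eef_pos": TCP position; "eef_rot": TCP orientation; "contact_force": force on the tool from outside, world axes, zero at the start; "wrist_torque": the same for the moment, N m; "gripper_width": finger opening in m; "grip_force": force on a finger pad.
Only numpy, scipy, OpenCV 4.12 (cv2) and the standard library are available. Lean on these libraries where they do the work, as an engineer would, in place of code of your own. Each camera call takes 0.05 s, during which the arm holds its last target. There are 200 camera calls.

## Task

Show a trainee how this repair goes by pointing with the fingertips, in this order: the row of blue-and-white capacitors on the larger green circuit board, then the blue desoldering pump that will take them off, then the red-handled pliers that will bend the new leads. Each time bring the fingertips down to two or three centimetres above the thing and dwell there for a full second and a half; in between, travel well above the bench, and dip to nothing else. Touch and move nothing at all, and at the end draw the hand back up at least 20 cm above the bench.

Things in the scene. Friction and masses are not known exactly. Their poses are not given: they have to be found in the camera images.
- board: the larger green circuit board, 60 x 85 mm, 15 mm high with its parts, lying flat with the parts up; origin at its middle, on its underside; y along its 85 mm length, x along its width, z up. Along its short edge on the -y side stands a row of four small round capacitors, dark blue with white tops
- capacitors (a point): the middle of the row of four capacitors at the height of their tops: 32 mm from the board's origin towards -y, 15 mm up; the row runs along x, about 36 mm long; same axes as the board. Pointing at any part of the row counts
- solder_sucker: the blue desoldering pump, a pen-like blue tube with a white nozzle, lying on the bench, 22 x 200 x 24 mm; origin at the centre of its underside, y along its length, z up. Pointing anywhere along its length counts
- sucker_top (a point): the middle of the pump's upper side, 24 mm above the pump's origin; same axes as the pump
- red_pliers: the pliers with red handles, lying flat, 41 x 122 x 10 mm; origin at the centre of the underside, y along the length, z up. Pointing anywhere along the length counts
- pliers_top (a point): the middle of the red pliers' upper side, 10 mm above their origin; same axes
- small_board: bystander: smaller green circuit board of the same kind, 45 x 62 x 15 mm high with its parts; origin at the centre of its underside. Not to be pointed at
- white_tape: bystander: roll of white tape lying flat, 68 mm across, 19 mm high; origin at the centre of its underside
- flux_tin: bystander: round tin with a green lid, 56 mm across, 23 mm high; origin at the centre of its underside
- orange_pliers: bystander: pliers with orange handles, lying flat, 41 x 122 x 10 mm; origin at the centre of the underside, y along the length
There are look-alikes about, which are no part of the job. What is shaped like the board but yellow is not meant.

How it is judged:
By the outcome, as a careful person would: the job done as asked, in the order asked, and still so for the second after the job is handed in, with the robot touching nothing.
It also fails if it takes over 67 s, if anything falls off the work surface, if the arm or the gripper's body presses on something with over 40 N, if the wrist force passes 120 N, or if a joint passes its speed limit or range.

## Working session

There is one attempt and no reset: what is moved stays moved. The work goes in short steps, Python scripts to look and compute and a tool call to move; the robot and the scene stay as the last step left them, time stands still between calls to the robot, and variables do not carry over. Pictures are saved under pics/ and viewed, at most 10 in all, crops included, and the job is handed in when it is done.

Besides the shell and the picture viewer there is one more tool, called after "Call:" by a JSON object that holds its "name" and its "arguments", one argument or row to a line. drive_tool: Moves the arm, as the interface text tells. Its arguments: {"type":"object","properties":{"motion":{"type":"array","items":{"type":"object","properties":{"ax":{"type":"number"},"ay":{"type":"number"},"az":{"type":"number"},"x":{"type":"number"},"y":{"type":"number"},"z":{"type":"number"},"grip":{"type":"number"}}}},"squeeze":{"type":"number"}},"required":["motion"]}

```bash
mkdir -p pics; cat > h.py <<'E'
import numpy as np, cv2
from cell import *
def w(cam,px,z):
    m=camera_model(cam); V=np.array(m["view"]); R,t=V[:3,:3],V[:3,3]
    d=R.T@np.array([(px[0]-m["cx"])/m["fx"],(px[1]-m["cy"])/m["fy"],1]); c=-R.T@t
    return c+d*(z-c[2])/d[2]
E
python3 - <<'E'
from h import *
s=get_state();print(s["time"],s["eef_pos"],s["eef_rot"])
for c in("top","side"):
    cv2.imwrite(f"pics/{c}0.png",snapshot(c))
    for n,z in(("capacitors",.015),("board",0),("sucker_top",.024),("pliers_top",.01),("small_board",0)):
        for r in pinpoint(c,n)[:4]: print(c,n,np.round(r["pixel"]),round(r["confidence"],2),w(c,r["pixel"],z).round(3))
E
```

```text
0.0 [ 0.14819624 -0.52937613  0.23814679] [[ 9.63002979e-01  2.69490739e-01 -6.06849233e-05]
 [ 2.69490547e-01 -9.63001969e-01  1.43290348e-03]
 [ 3.27714517e-04 -1.39624433e-03 -9.99998972e-01]]
top capacitors [364. 244.] 0.87 [ 0.429 -0.171  0.015]
top capacitors [446. 171.] 0.86 [ 0.615 -0.39   0.015]
top capacitors [348. 188.] 0.75 [ 0.574 -0.134  0.015]
top capacitors [276. 183.] 0.73 [0.588 0.053 0.015]
top board [352. 251.] 0.92 [ 0.413 -0.141  0.   ]
top board [340. 195.] 0.82 [ 0.557 -0.113  0.   ]
top board [439. 185.] 0.78 [ 0.581 -0.374  0.   ]
top sucker_top [207. 241.] 0.96 [0.441 0.224 0.024]
top pliers_top [299. 240.] 0.83 [ 0.44  -0.004  0.01 ]
top small_board [209. 182.] 0.95 [0.597 0.233 0.   ]
top small_board [207. 239.] 0.5 [0.448 0.232 0.   ]
side capacitors [349. 185.] 0.98 [ 0.436 -0.153  0.015]
side capacitors [293. 183.] 0.86 [ 0.578 -0.134  0.015]
side capacitors [300. 140.] 0.53 [ 0.611 -0.388  0.015]
side board [297. 195.] 0.87 [ 0.562 -0.102  0.   ]
side board [308. 147.] 0.7 [ 0.583 -0.373  0.   ]
side board [356. 192.] 0.61 [ 0.414 -0.146  0.   ]
side sucker_top [326. 290.] 0.63 [0.438 0.233 0.024]
side sucker_top [240. 287.] 0.36 [0.594 0.254 0.024]
side pliers_top [340. 220.] 0.56 [ 0.44  -0.003  0.01 ]
side pliers_top [324. 298.] 0.43 [0.44  0.241 0.01 ]
side small_board [243. 288.] 0.66 [0.596 0.232 0.   ]
```

View pics/top0.png

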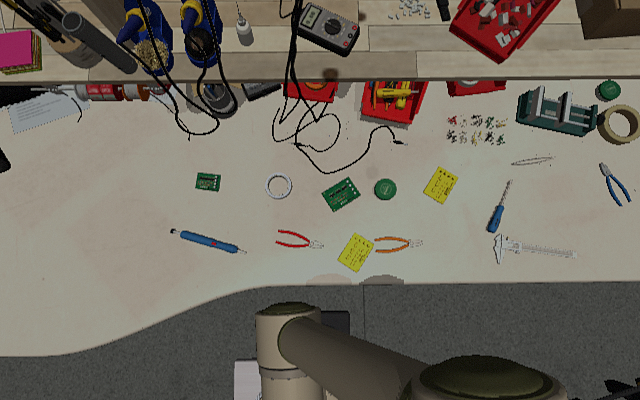

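View pics/side0.png

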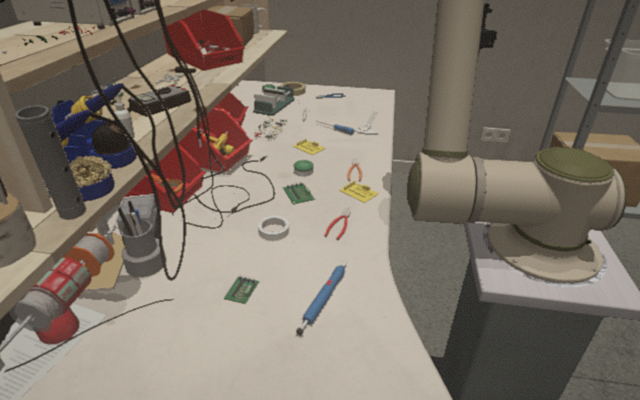

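The top view shows two green boards, the larger at (341,194) and the smaller at (208,182). The yellow look-alikes are at (355,252) and (439,185). The red pliers are at (297,240), the orange pliers at (398,244), and the pump at (207,241). The green board at (341,194) fits, being the larger one. I'll confirm it in a crop.

```bash
python3 - <<'E'
from h import *
a=cv2.imread("pics/top0.png")[165:215,300:380];b=cv2.imread("pics/side0.png")[165:215,265:345]
t=cv2.imread("pics/top0.png")[215:265,180:260]
cv2.imwrite("pics/crop.png",np.vstack([cv2.resize(i,(480,300),interpolation=cv2.INTER_CUBIC) for i in(a,b)]))
snapshot("top")
for n,z in(("board",.005),("small_board",.005),("solder_sucker",.012),("red_pliers",.008)):
    for r in cut_out("top",n)[:4]:
        c,sz,an=cv2.minAreaRect(np.argwhere(r["mask"])[:,::-1].astype(np.float32))
        B=[w("top",p,z)[:2].round(3).tolist() for p in cv2.boxPoints((c,sz,an))]
        print(n,r["pixel"],round(r["confidence"],2),B)
E
```

```text
board [355.1, 253.1] 0.95 [[0.39, -0.098], [0.463, -0.146], [0.429, -0.198], [0.357, -0.148]]
board [337.7, 191.0] 0.76 [[0.565, -0.062], [0.609, -0.136], [0.558, -0.165], [0.514, -0.092]]
board [441.4, 184.0] 0.63 [[0.561, -0.327], [0.635, -0.373], [0.602, -0.425], [0.529, -0.378]]
small_board [209.8, 180.4] 0.66 [[0.581, 0.267], [0.627, 0.262], [0.617, 0.198], [0.571, 0.204]]
solder_sucker [207.1, 241.4] 0.97 [[0.46, 0.324], [0.481, 0.318], [0.427, 0.142], [0.406, 0.148]]
solder_sucker [397.3, 240.3] 0.25 [[0.446, -0.198], [0.461, -0.315], [0.42, -0.319], [0.405, -0.203]]
red_pliers [300.5, 246.3] 0.79 [[0.437, 0.054], [0.473, 0.045], [0.444, -0.067], [0.407, -0.058]]
```

View pics/crop.png

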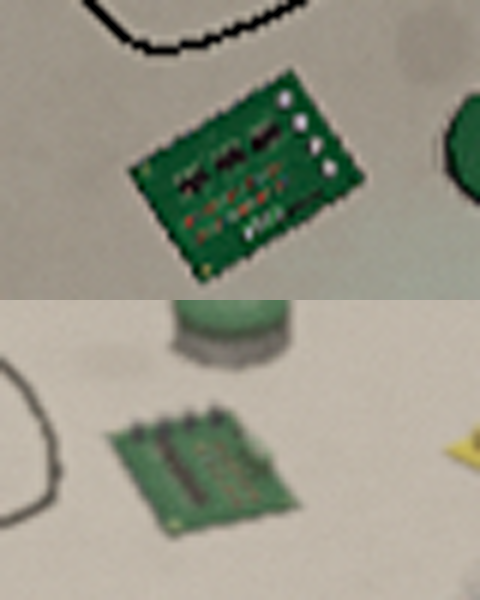

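The crop confirms the target: the larger green board has its four-capacitor row at its right end, at about (351,187) in the top picture. That puts the row at (0.577, -0.141). Pump is at (0.443, 0.233) and pliers at (0.440, -0.006). I'll close the fingers and travel there at about 0.24 m height.

Call:
{"name": "drive_tool", "arguments": {
  "motion": [
    {"grip": 0, "x": 0.013, "y": -0.0065},
    {"grip": 0, "x": 0.026, "y": -0.013},
    {"grip": 0, "x": 0.026, "y": -0.013},
    {"grip": 0, "x": 0.026, "y": -0.013},
    {"grip": 0, "x": 0.026, "y": -0.013},
    {"grip": 0, "x": 0.026, "y": -0.013},
    {"grip": 0, "x": 0.026, "y": -0.013},
    {"grip": 0, "x": 0.026, "y": -0.013},
    {"grip": 0, "x": 0.026, "y": -0.013},
    {"grip": 0, "x": 0.026, "y": -0.013}
  ]
}}

```text
invalid input at $.motion[0]: expected keys ax, ay, az, x, y, z, grip
```

Call:
{"name": "drive_tool", "arguments": {
  "motion": [
    {"grip": 0, "x": 0.026, "y": -0.013},
    {"grip": 0, "x": 0.026, "y": -0.013},
    {"grip": 0, "x": 0.026, "y": -0.013},
    {"grip": 0, "x": 0.026, "y": -0.013},
    {"grip": 0, "x": 0.026, "y": -0.013},
    {"grip": 0, "x": 0.026, "y": -0.013},
    {"grip": 0, "x": 0.026, "y": -0.013},
    {"grip": 0, "x": 0.026, "y": -0.013},
    {"grip": 0, "x": 0.026, "y": -0.013},
    {"grip": 0, "x": 0.01, "y": -0.004}
  ]
}}

```text
invalid input at $.motion[0]: expected keys ax, ay, az, x, y, z, grip
```

```bash
cat >> h.py <<'E'
def wr(s,px,z):
    m=camera_model("wrist");M=np.array(m["mount"]);R=np.array(s["eef_rot"]);p=np.array(s["eef_pos"])
    a=np.array([(px[0]-m["cx"])/m["fx"],(px[1]-m["cy"])/m["fy"]]);th=np.linalg.norm(a)
    d=R@M[:3,:3]@np.r_[a/th*np.sin(th),np.cos(th)];c=R@M[:3,3]+p
    return c+d*(z-c[2])/d[2]
def look(f,n,z,zt):
    s=get_state();cv2.imwrite(f,snapshot("wrist"));R=np.array(s["eef_rot"]);p=np.array(s["eef_pos"])
    print(s["time"],p.round(4),R.round(3).tolist(),s["gripper_width"])
    for r in pinpoint("wrist",n)[:4]:
        q=wr(s,r["pixel"],z);print(n,np.round(r["pixel"]),round(r["confidence"],2),q.round(3),"tool delta",(R.T@(np.r_[q[:2],zt]-p)).round(4))
E
python3 - <<'E'
from h import *
look("pics/w1.png","capacitors",.015,.040)
E
```

```text
0.85 [ 0.1482 -0.5296  0.2388] [[0.963, 0.269, 0.0], [0.269, -0.963, -0.0], [-0.0, 0.0, -1.0]] 0.08828139969853413
```

View pics/w1.png

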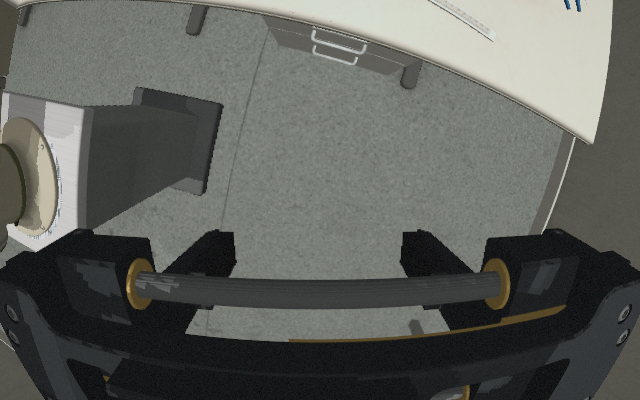

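The call was refused because every row needs all seven keys, so the arm hasn't moved. The wrist picture still shows only floor and the bench edge. I'll resend the rows with all keys.

Call:
{"name": "drive_tool", "arguments": {
  "motion": [
    {"ax": 0, "ay": 0, "az": 0, "x": 0.013, "y": -0.0065, "z": 0, "grip": 0},
    {"ax": 0, "ay": 0, "az": 0, "x": 0.026, "y": -0.013, "z": 0, "grip": 0},
    {"ax": 0, "ay": 0, "az": 0, "x": 0.026, "y": -0.013, "z": 0, "grip": 0},
    {"ax": 0, "ay": 0, "az": 0, "x": 0.026, "y": -0.013, "z": 0, "grip": 0},
    {"ax": 0, "ay": 0, "az": 0, "x": 0.026, "y": -0.013, "z": 0, "grip": 0},
    {"ax": 0, "ay": 0, "az": 0, "x": 0.026, "y": -0.013, "z": 0, "grip": 0},
    {"ax": 0, "ay": 0, "az": 0, "x": 0.026, "y": -0.013, "z": 0, "grip": 0},
    {"ax": 0, "ay": 0, "az": 0, "x": 0.026, "y": -0.013, "z": 0, "grip": 0},
    {"ax": 0, "ay": 0, "az": 0, "x": 0.026, "y": -0.013, "z": 0, "grip": 0},
    {"ax": 0, "ay": 0, "az": 0, "x": 0.026, "y": -0.013, "z": 0, "grip": 0}
  ]
}}

```text
time: 1.78
eef_pos: [0.3539, -0.3421, 0.2389]
eef_rot: [[0.963, 0.27, 0.0], [0.27, -0.963, 0.0], [0.0, 0.0, -1.0]]
contact_force: [-0.0, -0.1, 0.8]
gripper_width: 0.0236
grip_force: 0.0
```

Call:
{"name": "drive_tool", "arguments": {
  "motion": [
    {"ax": 0, "ay": 0, "az": 0, "x": 0.026, "y": -0.013, "z": 0, "grip": 0},
    {"ax": 0, "ay": 0, "az": 0, "x": 0.026, "y": -0.013, "z": 0, "grip": 0},
    {"ax": 0, "ay": 0, "az": 0, "x": 0.026, "y": -0.013, "z": 0, "grip": 0},
    {"ax": 0, "ay": 0, "az": 0, "x": 0.026, "y": -0.013, "z": 0, "grip": 0},
    {"ax": 0, "ay": 0, "az": 0, "x": 0.026, "y": -0.013, "z": 0, "grip": 0},
    {"ax": 0, "ay": 0, "az": 0, "x": 0.026, "y": -0.013, "z": 0, "grip": 0},
    {"ax": 0, "ay": 0, "az": 0, "x": 0.026, "y": -0.013, "z": 0, "grip": 0},
    {"ax": 0, "ay": 0, "az": 0, "x": 0.026, "y": -0.013, "z": 0, "grip": 0},
    {"ax": 0, "ay": 0, "az": 0, "x": 0.026, "y": -0.013, "z": 0, "grip": 0},
    {"ax": 0, "ay": 0, "az": 0, "x": 0.02, "y": -0.008, "z": 0, "grip": 0}
  ]
}}

```text
time: 2.62
eef_pos: [0.5648, -0.1524, 0.2388]
eef_rot: [[0.963, 0.271, 0.0], [0.271, -0.963, 0.0], [0.0, -0.0, -1.0]]
contact_force: [0.1, -0.2, -0.3]
gripper_width: 0.0005
grip_force: 0.0
```

```bash
python3 - <<'E'
from h import *
for i in range(3): snapshot("wrist")
look("pics/w2.png","capacitors",.015,.040)
E
```

```text
2.7667 [ 0.5641 -0.1536  0.2384] [[0.962, 0.272, -0.0], [0.272, -0.962, 0.0], [-0.0, -0.0, -1.0]] 0.0008164744206812099
capacitors [493. 186.] 0.67 [ 0.613 -0.389  0.015] tool delta [-0.0172  0.2396  0.1984]
capacitors [310. 154.] 0.58 [ 0.581 -0.139  0.015] tool delta [ 0.0202 -0.0098  0.1984]
```

View pics/w2.png

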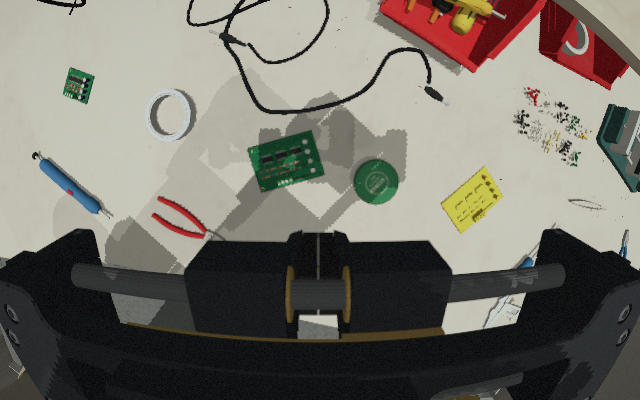

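The wrist view shows the green board at (287,162) with the capacitor row at (308,155). It measures (0.581,-0.139), which agrees with the top view to within 5 mm. Next I'll descend to 25 mm above it and dwell.

Call:
{"name": "drive_tool", "arguments": {
  "motion": [
    {"ax": 0, "ay": 0, "az": 0, "x": 0.01, "y": -0.005, "z": 0.01, "grip": 0},
    {"ax": 0, "ay": 0, "az": 0, "x": 0.008, "y": -0.004, "z": 0.025, "grip": 0},
    {"ax": 0, "ay": 0, "az": 0, "x": 0, "y": 0, "z": 0.03, "grip": 0},
    {"ax": 0, "ay": 0, "az": 0, "x": 0, "y": 0, "z": 0.03, "grip": 0},
    {"ax": 0, "ay": 0, "az": 0, "x": 0, "y": 0, "z": 0.03, "grip": 0},
    {"ax": 0, "ay": 0, "az": 0, "x": 0, "y": 0, "z": 0.025, "grip": 0},
    {"ax": 0, "ay": 0, "az": 0, "x": 0, "y": 0, "z": 0.02, "grip": 0},
    {"ax": 0, "ay": 0, "az": 0, "x": 0, "y": 0, "z": 0.015, "grip": 0},
    {"ax": 0, "ay": 0, "az": 0, "x": 0, "y": 0, "z": 0.009, "grip": 0},
    {"ax": 0, "ay": 0, "az": 0, "x": 0, "y": 0, "z": 0.003, "grip": 0}
  ]
}}

```text
time: 3.7
eef_pos: [0.5778, -0.1417, 0.0401]
eef_rot: [[0.963, 0.269, -0.002], [0.269, -0.963, 0.001], [-0.002, -0.002, -1.0]]
contact_force: [0.8, -0.3, -0.6]
gripper_width: 0.0004
grip_force: 0.0
```

Call:
{"name": "drive_tool", "arguments": {
  "motion": [
    {"ax": 0, "ay": 0, "az": 0, "x": 0, "y": 0, "z": 0, "grip": 0},
    {"ax": 0, "ay": 0, "az": 0, "x": 0, "y": 0, "z": 0, "grip": 0},
    {"ax": 0, "ay": 0, "az": 0, "x": 0, "y": 0, "z": 0, "grip": 0}
  ]
}}

```text
time: 3.95
eef_pos: [0.5791, -0.1421, 0.0428]
eef_rot: [[0.963, 0.269, 0.002], [0.269, -0.963, -0.001], [0.001, 0.001, -1.0]]
contact_force: [0.2, 0.0, -0.3]
gripper_width: 0.0008
grip_force: 0.0
```

```bash
python3 - <<'E'
from h import *
look("pics/w3.png","capacitors",.015,.040)
E
```

```text
3.95 [ 0.5791 -0.1421  0.0428] [[0.963, 0.269, 0.002], [0.269, -0.963, -0.001], [0.001, 0.001, -1.0]] 0.0007505796191992953
capacitors [314. 226.] 0.7 [ 0.581 -0.139  0.015] tool delta [ 0.0025 -0.0025  0.0028]
```

View pics/w3.png

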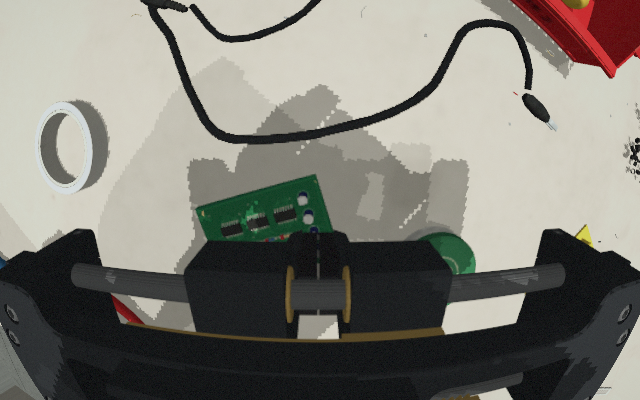

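The fingertips sit over the row, with two capacitors visible at (302,198) and (308,217) running under the finger at (318,235). I'll nudge 2 mm and dwell.

Call:
{"name": "drive_tool", "arguments": {
  "motion": [
    {"ax": 0, "ay": 0, "az": 0, "x": 0.001, "y": -0.001, "z": 0.002, "grip": 0},
    {"ax": 0, "ay": 0, "az": 0, "x": 0, "y": 0, "z": 0, "grip": 0},
    {"ax": 0, "ay": 0, "az": 0, "x": 0, "y": 0, "z": 0, "grip": 0},
    {"ax": 0, "ay": 0, "az": 0, "x": 0, "y": 0, "z": 0, "grip": 0},
    {"ax": 0, "ay": 0, "az": 0, "x": 0, "y": 0, "z": 0, "grip": 0},
    {"ax": 0, "ay": 0, "az": 0, "x": 0, "y": 0, "z": 0, "grip": 0},
    {"ax": 0, "ay": 0, "az": 0, "x": 0, "y": 0, "z": 0, "grip": 0},
    {"ax": 0, "ay": 0, "az": 0, "x": 0, "y": 0, "z": 0, "grip": 0},
    {"ax": 0, "ay": 0, "az": 0, "x": 0, "y": 0, "z": 0, "grip": 0},
    {"ax": 0, "ay": 0, "az": 0, "x": 0, "y": 0, "z": 0, "grip": 0}
  ]
}}

```text
time: 4.88
eef_pos: [0.5793, -0.1406, 0.0398]
eef_rot: [[0.963, 0.269, 0.0], [0.269, -0.963, -0.0], [0.0, 0.0, -1.0]]
contact_force: [0.1, -0.2, -0.2]
gripper_width: -0.0
grip_force: 0.0
```

Call:
{"name": "drive_tool", "arguments": {
  "motion": [
    {"ax": 0, "ay": 0, "az": 0, "x": 0, "y": 0, "z": 0, "grip": 0},
    {"ax": 0, "ay": 0, "az": 0, "x": 0, "y": 0, "z": 0, "grip": 0},
    {"ax": 0, "ay": 0, "az": 0, "x": 0, "y": 0, "z": 0, "grip": 0},
    {"ax": 0, "ay": 0, "az": 0, "x": 0, "y": 0, "z": 0, "grip": 0},
    {"ax": 0, "ay": 0, "az": 0, "x": 0, "y": 0, "z": 0, "grip": 0},
    {"ax": 0, "ay": 0, "az": 0, "x": 0, "y": 0, "z": 0, "grip": 0},
    {"ax": 0, "ay": 0, "az": 0, "x": 0, "y": 0, "z": 0, "grip": 0},
    {"ax": 0, "ay": 0, "az": 0, "x": 0, "y": 0, "z": 0, "grip": 0},
    {"ax": 0, "ay": 0, "az": 0, "x": 0, "y": 0, "z": 0, "grip": 0},
    {"ax": 0, "ay": 0, "az": 0, "x": 0, "y": 0, "z": 0, "grip": 0}
  ]
}}

```text
time: 5.72
eef_pos: [0.5793, -0.1406, 0.0398]
eef_rot: [[0.963, 0.269, 0.0], [0.269, -0.963, -0.0], [0.0, 0.0, -1.0]]
contact_force: [1.6, 0.2, -1.3]
gripper_width: 0.0004
grip_force: 0.0
```

Call:
{"name": "drive_tool", "arguments": {
  "motion": [
    {"ax": 0, "ay": 0, "az": 0, "x": 0, "y": 0, "z": 0, "grip": 0},
    {"ax": 0, "ay": 0, "az": 0, "x": 0, "y": 0, "z": 0, "grip": 0},
    {"ax": 0, "ay": 0, "az": 0, "x": 0, "y": 0, "z": 0, "grip": 0},
    {"ax": 0, "ay": 0, "az": 0, "x": 0, "y": 0, "z": 0, "grip": 0},
    {"ax": 0, "ay": 0, "az": 0, "x": 0, "y": 0, "z": 0, "grip": 0},
    {"ax": 0, "ay": 0, "az": 0, "x": 0, "y": 0, "z": 0, "grip": 0},
    {"ax": 0, "ay": 0, "az": 0, "x": 0, "y": 0, "z": 0, "grip": 0},
    {"ax": 0, "ay": 0, "az": 0, "x": 0, "y": 0, "z": 0, "grip": 0},
    {"ax": 0, "ay": 0, "az": 0, "x": 0, "y": 0, "z": 0, "grip": 0},
    {"ax": 0, "ay": 0, "az": 0, "x": 0, "y": 0, "z": 0, "grip": 0}
  ]
}}

```text
time: 6.55
eef_pos: [0.5793, -0.1406, 0.0398]
eef_rot: [[0.963, 0.27, -0.0], [0.27, -0.963, -0.0], [-0.0, 0.0, -1.0]]
contact_force: [0.0, -0.5, -0.0]
gripper_width: 0.0006
grip_force: 0.0
```

Call:
{"name": "drive_tool", "arguments": {
  "motion": [
    {"ax": 0, "ay": 0, "az": 0, "x": 0, "y": 0, "z": -0.01, "grip": 0},
    {"ax": 0, "ay": 0, "az": 0, "x": 0, "y": 0, "z": -0.025, "grip": 0},
    {"ax": 0, "ay": 0, "az": 0, "x": 0, "y": 0, "z": -0.03, "grip": 0},
    {"ax": 0, "ay": 0, "az": 0, "x": 0, "y": 0, "z": -0.03, "grip": 0},
    {"ax": 0, "ay": 0, "az": 0, "x": 0, "y": 0, "z": -0.03, "grip": 0},
    {"ax": 0, "ay": 0, "az": 0, "x": 0, "y": 0, "z": -0.03, "grip": 0},
    {"ax": 0, "ay": 0, "az": 0, "x": 0, "y": 0, "z": -0.025, "grip": 0},
    {"ax": 0, "ay": 0, "az": 0, "x": 0, "y": 0, "z": -0.02, "grip": 0},
    {"ax": 0, "ay": 0, "az": 0, "x": 0, "y": 0, "z": 0, "grip": 0},
    {"ax": 0, "ay": 0, "az": 0, "x": 0, "y": 0, "z": 0, "grip": 0}
  ]
}}

```text
time: 7.38
eef_pos: [0.5793, -0.1406, 0.2407]
eef_rot: [[0.963, 0.269, 0.002], [0.27, -0.963, -0.001], [0.002, 0.001, -1.0]]
contact_force: [-1.1, 0.1, -0.6]
gripper_width: 0.0007
grip_force: 0.0
```

Call:
{"name": "drive_tool", "arguments": {
  "motion": [
    {"ax": 0, "ay": 0, "az": 0, "x": -0.0015, "y": -0.012, "z": 0, "grip": 0},
    {"ax": 0, "ay": 0, "az": 0, "x": -0.0015, "y": -0.02, "z": 0, "grip": 0},
    {"ax": 0, "ay": 0, "az": 0, "x": -0.0015, "y": -0.022, "z": 0, "grip": 0},
    {"ax": 0, "ay": 0, "az": 0, "x": -0.0015, "y": -0.022, "z": 0, "grip": 0},
    {"ax": 0, "ay": 0, "az": 0, "x": -0.0015, "y": -0.022, "z": 0, "grip": 0},
    {"ax": 0, "ay": 0, "az": 0, "x": -0.0015, "y": -0.022, "z": 0, "grip": 0},
    {"ax": 0, "ay": 0, "az": 0, "x": -0.0015, "y": -0.022, "z": 0, "grip": 0},
    {"ax": 0, "ay": 0, "az": 0, "x": -0.0015, "y": -0.022, "z": 0, "grip": 0},
    {"ax": 0, "ay": 0, "az": 0, "x": -0.0015, "y": -0.022, "z": 0, "grip": 0},
    {"ax": 0, "ay": 0, "az": 0, "x": -0.0015, "y": -0.022, "z": 0, "grip": 0}
  ]
}}

```text
time: 8.22
eef_pos: [0.5072, 0.0573, 0.2383]
eef_rot: [[0.963, 0.27, -0.003], [0.27, -0.963, 0.0], [-0.003, -0.001, -1.0]]
contact_force: [0.1, -0.1, -0.1]
gripper_width: 0.0009
grip_force: 0.0
```

Call:
{"name": "drive_tool", "arguments": {
  "motion": [
    {"ax": 0, "ay": 0, "az": 0, "x": -0.002, "y": -0.022, "z": 0, "grip": 0},
    {"ax": 0, "ay": 0, "az": 0, "x": -0.002, "y": -0.022, "z": 0, "grip": 0},
    {"ax": 0, "ay": 0, "az": 0, "x": -0.002, "y": -0.022, "z": 0, "grip": 0},
    {"ax": 0, "ay": 0, "az": 0, "x": -0.002, "y": -0.022, "z": 0, "grip": 0},
    {"ax": 0, "ay": 0, "az": 0, "x": -0.002, "y": -0.022, "z": 0, "grip": 0},
    {"ax": 0, "ay": 0, "az": 0, "x": -0.002, "y": -0.022, "z": 0, "grip": 0},
    {"ax": 0, "ay": 0, "az": 0, "x": -0.002, "y": -0.022, "z": 0, "grip": 0},
    {"ax": 0, "ay": 0, "az": 0, "x": -0.002, "y": -0.02, "z": 0, "grip": 0},
    {"ax": 0, "ay": 0, "az": 0, "x": 0, "y": -0.012, "z": 0, "grip": 0},
    {"ax": 0, "ay": 0, "az": 0, "x": 0, "y": 0, "z": 0, "grip": 0}
  ]
}}

```text
time: 9.05
eef_pos: [0.4418, 0.2321, 0.2388]
eef_rot: [[0.962, 0.272, -0.002], [0.272, -0.962, -0.0], [-0.002, -0.0, -1.0]]
contact_force: [-0.5, 0.3, -0.5]
gripper_width: 0.0002
grip_force: 0.0
```

```bash
python3 - <<'E'
from h import *
for i in range(3): snapshot("wrist")
look("pics/w4.png","sucker_top",.024,.049)
E
```

```text
9.2 [0.4433 0.2299 0.2393] [[0.963, 0.269, -0.001], [0.269, -0.963, -0.001], [-0.001, 0.0, -1.0]] 0.0006016835619942827
sucker_top [320. 172.] 0.9 [0.444 0.228 0.024] tool delta [0.0006 0.0021 0.1903]
```

View pics/w4.png

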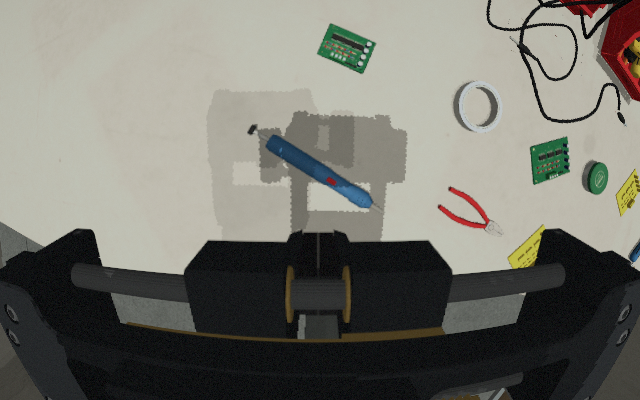

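The pump lies at (320,172) in the wrist view, and its measured middle is 2 mm from the TCP axis. I'll descend 190 mm and dwell.

Call:
{"name": "drive_tool", "arguments": {
  "motion": [
    {"ax": 0, "ay": 0, "az": 0, "x": 0.0005, "y": 0.002, "z": 0.01, "grip": 0},
    {"ax": 0, "ay": 0, "az": 0, "x": 0, "y": 0, "z": 0.025, "grip": 0},
    {"ax": 0, "ay": 0, "az": 0, "x": 0, "y": 0, "z": 0.03, "grip": 0},
    {"ax": 0, "ay": 0, "az": 0, "x": 0, "y": 0, "z": 0.03, "grip": 0},
    {"ax": 0, "ay": 0, "az": 0, "x": 0, "y": 0, "z": 0.03, "grip": 0},
    {"ax": 0, "ay": 0, "az": 0, "x": 0, "y": 0, "z": 0.025, "grip": 0},
    {"ax": 0, "ay": 0, "az": 0, "x": 0, "y": 0, "z": 0.02, "grip": 0},
    {"ax": 0, "ay": 0, "az": 0, "x": 0, "y": 0, "z": 0.012, "grip": 0},
    {"ax": 0, "ay": 0, "az": 0, "x": 0, "y": 0, "z": 0.006, "grip": 0},
    {"ax": 0, "ay": 0, "az": 0, "x": 0, "y": 0, "z": 0.002, "grip": 0}
  ]
}}

```text
time: 10.13
eef_pos: [0.4444, 0.228, 0.049]
eef_rot: [[0.963, 0.268, -0.001], [0.268, -0.963, -0.0], [-0.001, 0.0, -1.0]]
contact_force: [0.8, -0.1, 0.5]
gripper_width: 0.0007
grip_force: 0.0
```

Call:
{"name": "drive_tool", "arguments": {
  "motion": [
    {"ax": 0, "ay": 0, "az": 0, "x": 0, "y": 0, "z": 0, "grip": 0},
    {"ax": 0, "ay": 0, "az": 0, "x": 0, "y": 0, "z": 0, "grip": 0},
    {"ax": 0, "ay": 0, "az": 0, "x": 0, "y": 0, "z": 0, "grip": 0},
    {"ax": 0, "ay": 0, "az": 0, "x": 0, "y": 0, "z": 0, "grip": 0},
    {"ax": 0, "ay": 0, "az": 0, "x": 0, "y": 0, "z": 0, "grip": 0},
    {"ax": 0, "ay": 0, "az": 0, "x": 0, "y": 0, "z": 0, "grip": 0},
    {"ax": 0, "ay": 0, "az": 0, "x": 0, "y": 0, "z": 0, "grip": 0},
    {"ax": 0, "ay": 0, "az": 0, "x": 0, "y": 0, "z": 0, "grip": 0},
    {"ax": 0, "ay": 0, "az": 0, "x": 0, "y": 0, "z": 0, "grip": 0},
    {"ax": 0, "ay": 0, "az": 0, "x": 0, "y": 0, "z": 0, "grip": 0}
  ]
}}

```text
time: 10.97
eef_pos: [0.4443, 0.2287, 0.0498]
eef_rot: [[0.963, 0.269, 0.0], [0.269, -0.963, 0.0], [0.0, 0.0, -1.0]]
contact_force: [-0.0, 0.1, 0.2]
gripper_width: 0.0002
grip_force: 0.0
```

Call:
{"name": "drive_tool", "arguments": {
  "motion": [
    {"ax": 0, "ay": 0, "az": 0, "x": 0, "y": 0, "z": 0, "grip": 0},
    {"ax": 0, "ay": 0, "az": 0, "x": 0, "y": 0, "z": 0, "grip": 0},
    {"ax": 0, "ay": 0, "az": 0, "x": 0, "y": 0, "z": 0, "grip": 0},
    {"ax": 0, "ay": 0, "az": 0, "x": 0, "y": 0, "z": 0, "grip": 0},
    {"ax": 0, "ay": 0, "az": 0, "x": 0, "y": 0, "z": 0, "grip": 0},
    {"ax": 0, "ay": 0, "az": 0, "x": 0, "y": 0, "z": 0, "grip": 0},
    {"ax": 0, "ay": 0, "az": 0, "x": 0, "y": 0, "z": 0, "grip": 0},
    {"ax": 0, "ay": 0, "az": 0, "x": 0, "y": 0, "z": 0, "grip": 0},
    {"ax": 0, "ay": 0, "az": 0, "x": 0, "y": 0, "z": 0, "grip": 0},
    {"ax": 0, "ay": 0, "az": 0, "x": 0, "y": 0, "z": 0, "grip": 0}
  ]
}}

```text
time: 11.8
eef_pos: [0.4443, 0.2287, 0.0498]
eef_rot: [[0.963, 0.269, 0.0], [0.269, -0.963, 0.0], [0.0, -0.0, -1.0]]
contact_force: [0.4, 0.6, 0.4]
gripper_width: 0.0002
grip_force: 0.0
```

Call:
{"name": "drive_tool", "arguments": {
  "motion": [
    {"ax": 0, "ay": 0, "az": 0, "x": 0, "y": 0, "z": 0, "grip": 0},
    {"ax": 0, "ay": 0, "az": 0, "x": 0, "y": 0, "z": 0, "grip": 0},
    {"ax": 0, "ay": 0, "az": 0, "x": 0, "y": 0, "z": 0, "grip": 0},
    {"ax": 0, "ay": 0, "az": 0, "x": 0, "y": 0, "z": 0, "grip": 0},
    {"ax": 0, "ay": 0, "az": 0, "x": 0, "y": 0, "z": 0, "grip": 0},
    {"ax": 0, "ay": 0, "az": 0, "x": 0, "y": 0, "z": 0, "grip": 0},
    {"ax": 0, "ay": 0, "az": 0, "x": 0, "y": 0, "z": 0, "grip": 0},
    {"ax": 0, "ay": 0, "az": 0, "x": 0, "y": 0, "z": 0, "grip": 0}
  ]
}}

```text
time: 12.47
eef_pos: [0.4443, 0.2287, 0.0498]
eef_rot: [[0.963, 0.269, 0.0], [0.269, -0.963, 0.0], [0.0, -0.0, -1.0]]
contact_force: [0.9, 0.4, -0.4]
gripper_width: 0.0005
grip_force: 0.0
```

Call:
{"name": "drive_tool", "arguments": {
  "motion": [
    {"ax": 0, "ay": 0, "az": 0, "x": 0, "y": 0, "z": -0.01, "grip": 0},
    {"ax": 0, "ay": 0, "az": 0, "x": 0, "y": 0, "z": -0.025, "grip": 0},
    {"ax": 0, "ay": 0, "az": 0, "x": 0, "y": 0, "z": -0.03, "grip": 0},
    {"ax": 0, "ay": 0, "az": 0, "x": 0, "y": 0, "z": -0.03, "grip": 0},
    {"ax": 0, "ay": 0, "az": 0, "x": 0, "y": 0, "z": -0.03, "grip": 0},
    {"ax": 0, "ay": 0, "az": 0, "x": 0, "y": 0, "z": -0.03, "grip": 0},
    {"ax": 0, "ay": 0, "az": 0, "x": 0, "y": 0, "z": -0.02, "grip": 0},
    {"ax": 0, "ay": 0, "az": 0, "x": 0, "y": 0, "z": -0.015, "grip": 0},
    {"ax": 0, "ay": 0, "az": 0, "x": 0, "y": 0, "z": 0, "grip": 0},
    {"ax": 0, "ay": 0, "az": 0, "x": 0, "y": 0, "z": 0, "grip": 0}
  ]
}}

```text
time: 13.3
eef_pos: [0.4443, 0.2287, 0.2396]
eef_rot: [[0.963, 0.269, 0.001], [0.269, -0.963, 0.0], [0.001, 0.0, -1.0]]
contact_force: [0.4, -0.2, -0.1]
gripper_width: 0.0004
grip_force: 0.0
```

Call:
{"name": "drive_tool", "arguments": {
  "motion": [
    {"ax": 0, "ay": 0, "az": 0, "x": -0.004, "y": 0.014, "z": 0, "grip": 0},
    {"ax": 0, "ay": 0, "az": 0, "x": -0.007, "y": 0.024, "z": 0, "grip": 0},
    {"ax": 0, "ay": 0, "az": 0, "x": -0.008, "y": 0.026, "z": 0, "grip": 0},
    {"ax": 0, "ay": 0, "az": 0, "x": -0.008, "y": 0.026, "z": 0, "grip": 0},
    {"ax": 0, "ay": 0, "az": 0, "x": -0.008, "y": 0.026, "z": 0, "grip": 0},
    {"ax": 0, "ay": 0, "az": 0, "x": -0.008, "y": 0.026, "z": 0, "grip": 0},
    {"ax": 0, "ay": 0, "az": 0, "x": -0.008, "y": 0.026, "z": 0, "grip": 0},
    {"ax": 0, "ay": 0, "az": 0, "x": -0.007, "y": 0.025, "z": 0, "grip": 0},
    {"ax": 0, "ay": 0, "az": 0, "x": -0.006, "y": 0.02, "z": 0, "grip": 0},
    {"ax": 0, "ay": 0, "az": 0, "x": -0.003, "y": 0.012, "z": 0, "grip": 0}
  ]
}}

```text
time: 14.13
eef_pos: [0.4397, -0.0078, 0.2382]
eef_rot: [[0.963, 0.268, -0.003], [0.268, -0.963, 0.0], [-0.003, -0.001, -1.0]]
contact_force: [0.8, 0.6, -0.5]
gripper_width: 0.0005
grip_force: 0.0
```

```bash
python3 - <<'E'
from h import *
for i in range(3): snapshot("wrist")
look("pics/w5.png","pliers_top",.01,.035)
E
```

```text
14.2833 [ 0.44   -0.0063  0.2385] [[0.963, 0.268, -0.002], [0.268, -0.963, 0.001], [-0.002, -0.002, -1.0]] 0.00036565385239941144
pliers_top [321. 166.] 0.71 [ 0.445 -0.008  0.01 ] tool delta [0.0044 0.0034 0.2035]
```

View pics/w5.png

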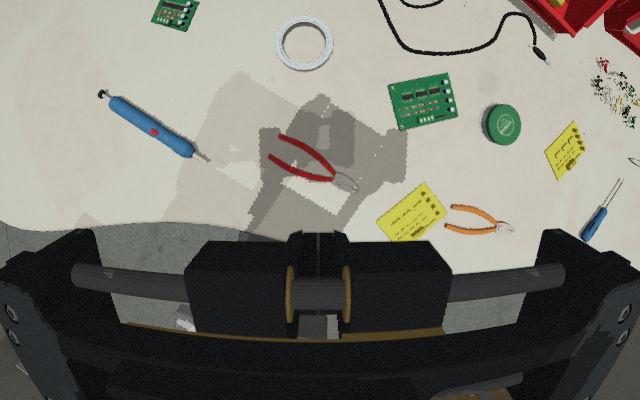

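The red pliers run from (270,145) to (355,188), with the handles joining at (333,178). The measured middle, (0.445,-0.008), agrees with the top view. I'll aim about 10 mm towards the joint so the tips are over solid material.

Call:
{"name": "drive_tool", "arguments": {
  "motion": [
    {"ax": 0, "ay": 0, "az": 0, "x": -0.001, "y": 0.006, "z": 0.01, "grip": 0},
    {"ax": 0, "ay": 0, "az": 0, "x": -0.001, "y": 0.005, "z": 0.025, "grip": 0},
    {"ax": 0, "ay": 0, "az": 0, "x": 0, "y": 0, "z": 0.032, "grip": 0},
    {"ax": 0, "ay": 0, "az": 0, "x": 0, "y": 0, "z": 0.032, "grip": 0},
    {"ax": 0, "ay": 0, "az": 0, "x": 0, "y": 0, "z": 0.032, "grip": 0},
    {"ax": 0, "ay": 0, "az": 0, "x": 0, "y": 0, "z": 0.028, "grip": 0},
    {"ax": 0, "ay": 0, "az": 0, "x": 0, "y": 0, "z": 0.022, "grip": 0},
    {"ax": 0, "ay": 0, "az": 0, "x": 0, "y": 0, "z": 0.013, "grip": 0},
    {"ax": 0, "ay": 0, "az": 0, "x": 0, "y": 0, "z": 0.007, "grip": 0},
    {"ax": 0, "ay": 0, "az": 0, "x": 0, "y": 0, "z": 0.003, "grip": 0}
  ]
}}

```text
time: 15.22
eef_pos: [0.4411, -0.0163, 0.0349]
eef_rot: [[0.963, 0.271, -0.002], [0.271, -0.963, 0.001], [-0.001, -0.001, -1.0]]
contact_force: [0.2, 0.4, -0.3]
gripper_width: 0.0005
grip_force: 0.0
```

Call:
{"name": "drive_tool", "arguments": {
  "motion": [
    {"ax": 0, "ay": 0, "az": 0, "x": 0, "y": 0, "z": 0, "grip": 0},
    {"ax": 0, "ay": 0, "az": 0, "x": 0, "y": 0, "z": 0, "grip": 0},
    {"ax": 0, "ay": 0, "az": 0, "x": 0, "y": 0, "z": 0, "grip": 0},
    {"ax": 0, "ay": 0, "az": 0, "x": 0, "y": 0, "z": 0, "grip": 0},
    {"ax": 0, "ay": 0, "az": 0, "x": 0, "y": 0, "z": 0, "grip": 0},
    {"ax": 0, "ay": 0, "az": 0, "x": 0, "y": 0, "z": 0, "grip": 0},
    {"ax": 0, "ay": 0, "az": 0, "x": 0, "y": 0, "z": 0, "grip": 0},
    {"ax": 0, "ay": 0, "az": 0, "x": 0, "y": 0, "z": 0, "grip": 0},
    {"ax": 0, "ay": 0, "az": 0, "x": 0, "y": 0, "z": 0, "grip": 0},
    {"ax": 0, "ay": 0, "az": 0, "x": 0, "y": 0, "z": 0, "grip": 0}
  ]
}}

```text
time: 16.05
eef_pos: [0.4414, -0.0172, 0.0358]
eef_rot: [[0.963, 0.269, -0.0], [0.269, -0.963, 0.0], [-0.0, -0.0, -1.0]]
contact_force: [-0.2, -0.5, -0.4]
gripper_width: -0.0
grip_force: 0.0
```

Call:
{"name": "drive_tool", "arguments": {
  "motion": [
    {"ax": 0, "ay": 0, "az": 0, "x": 0, "y": 0, "z": 0, "grip": 0},
    {"ax": 0, "ay": 0, "az": 0, "x": 0, "y": 0, "z": 0, "grip": 0},
    {"ax": 0, "ay": 0, "az": 0, "x": 0, "y": 0, "z": 0, "grip": 0},
    {"ax": 0, "ay": 0, "az": 0, "x": 0, "y": 0, "z": 0, "grip": 0},
    {"ax": 0, "ay": 0, "az": 0, "x": 0, "y": 0, "z": 0, "grip": 0},
    {"ax": 0, "ay": 0, "az": 0, "x": 0, "y": 0, "z": 0, "grip": 0},
    {"ax": 0, "ay": 0, "az": 0, "x": 0, "y": 0, "z": 0, "grip": 0},
    {"ax": 0, "ay": 0, "az": 0, "x": 0, "y": 0, "z": 0, "grip": 0},
    {"ax": 0, "ay": 0, "az": 0, "x": 0, "y": 0, "z": 0, "grip": 0},
    {"ax": 0, "ay": 0, "az": 0, "x": 0, "y": 0, "z": 0, "grip": 0}
  ]
}}

```text
time: 16.88
eef_pos: [0.4415, -0.0172, 0.0358]
eef_rot: [[0.963, 0.269, 0.0], [0.269, -0.963, 0.0], [0.0, 0.0, -1.0]]
contact_force: [0.0, 0.9, -0.3]
gripper_width: 0.0004
grip_force: 0.0
```

Call:
{"name": "drive_tool", "arguments": {
  "motion": [
    {"ax": 0, "ay": 0, "az": 0, "x": 0, "y": 0, "z": 0, "grip": 0},
    {"ax": 0, "ay": 0, "az": 0, "x": 0, "y": 0, "z": 0, "grip": 0},
    {"ax": 0, "ay": 0, "az": 0, "x": 0, "y": 0, "z": 0, "grip": 0},
    {"ax": 0, "ay": 0, "az": 0, "x": 0, "y": 0, "z": 0, "grip": 0},
    {"ax": 0, "ay": 0, "az": 0, "x": 0, "y": 0, "z": 0, "grip": 0},
    {"ax": 0, "ay": 0, "az": 0, "x": 0, "y": 0, "z": 0, "grip": 0},
    {"ax": 0, "ay": 0, "az": 0, "x": 0, "y": 0, "z": 0, "grip": 0},
    {"ax": 0, "ay": 0, "az": 0, "x": 0, "y": 0, "z": 0, "grip": 0}
  ]
}}

```text
time: 17.55
eef_pos: [0.4414, -0.0171, 0.0357]
eef_rot: [[0.963, 0.269, -0.0], [0.269, -0.963, 0.0], [0.0, -0.0, -1.0]]
contact_force: [-0.1, 0.2, -0.3]
gripper_width: 0.0007
grip_force: 0.0
```

The tips dwelt 25.7 mm above the pliers for over 2 s. Next I'll draw the hand back up.

Call:
{"name": "drive_tool", "arguments": {
  "motion": [
    {"ax": 0, "ay": 0, "az": 0, "x": 0, "y": 0, "z": -0.01, "grip": 0},
    {"ax": 0, "ay": 0, "az": 0, "x": 0, "y": 0, "z": -0.025, "grip": 0},
    {"ax": 0, "ay": 0, "az": 0, "x": 0, "y": 0, "z": -0.035, "grip": 0},
    {"ax": 0, "ay": 0, "az": 0, "x": 0, "y": 0, "z": -0.035, "grip": 0},
    {"ax": 0, "ay": 0, "az": 0, "x": 0, "y": 0, "z": -0.035, "grip": 0},
    {"ax": 0, "ay": 0, "az": 0, "x": 0, "y": 0, "z": -0.035, "grip": 0},
    {"ax": 0, "ay": 0, "az": 0, "x": 0, "y": 0, "z": -0.035, "grip": 0},
    {"ax": 0, "ay": 0, "az": 0, "x": 0, "y": 0, "z": -0.025, "grip": 0},
    {"ax": 0, "ay": 0, "az": 0, "x": 0, "y": 0, "z": -0.015, "grip": 0},
    {"ax": 0, "ay": 0, "az": 0, "x": 0, "y": 0, "z": 0, "grip": 0}
  ]
}}

```text
time: 18.38
eef_pos: [0.4423, -0.0174, 0.2886]
eef_rot: [[0.963, 0.27, 0.006], [0.27, -0.963, -0.002], [0.005, 0.003, -1.0]]
contact_force: [0.1, -0.4, 0.3]
gripper_width: 0.0002
grip_force: 0.0
```

Call:
{"name": "drive_tool", "arguments": {
  "motion": [
    {"ax": 0, "ay": 0, "az": 0, "x": 0, "y": 0, "z": 0, "grip": 0},
    {"ax": 0, "ay": 0, "az": 0, "x": 0, "y": 0, "z": 0, "grip": 0},
    {"ax": 0, "ay": 0, "az": 0, "x": 0, "y": 0, "z": 0, "grip": 0},
    {"ax": 0, "ay": 0, "az": 0, "x": 0, "y": 0, "z": 0, "grip": 0}
  ]
}}

```text
time: 18.72
eef_pos: [0.4412, -0.0171, 0.2846]
eef_rot: [[0.963, 0.269, -0.002], [0.269, -0.963, 0.001], [-0.002, -0.001, -1.0]]
contact_force: [0.9, -0.4, 0.6]
gripper_width: 0.0003
grip_force: 0.0
```

```bash
python3 -c "
from cell import *
s=get_state();print(s['time'],s['eef_pos'])
if s['eef_pos'][2]>.22: print(job_done())"
```

```text
18.7167 [ 0.44116199 -0.01709541  0.28462627]
the job is handed in; nothing more can be done
None
```

The arm pointed at the capacitor row, the blue pump and the red pliers in that order, about 25 mm above each for over 2 s, with no contact force seen; the hand ended 28 cm above the bench, and the job was handed in at 18.7 s.

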